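Close the open rail clamp on the grill shelf

ROBOT

A 6-joint arm with a two-finger parallel gripper is mounted at the origin on the work surface. World frame = base frame: x ahead of the robot, y to its left, z up, the work surface at z = 0. Lengths are in m, angles in rad, forces in N, time in s.
With the tool pointing down it reaches from about 0.425 to 0.925 m from the base axis. Payload 12.5 kg.
Tool frame: the origin (TCP) lies at the very end of the fingers, on their centre line; the grasp point (between the pads) lies 19 mm behind it (hold_point_z is the distance from the TCP to the grasp point, in m); z points along the fingers, x is the direction in which the jaws open and shut, and the axes are right-handed (so a half turn about z gives the same grasp; the last joint's range is limited). The gripper opens to 85 mm and grips with 20 to 120 N. Pads are 22 mm wide; open, the fingers measure 114 mm over their backs; the gripper's body (76 mm by 85 mm) begins 54 mm behind the grasp point. The pads swing forward as they close: fully open they stand 13 mm farther back than shut.
Start: joints at [1.055, 0.491, 1.559, -0, 1.092, -0.106], TCP at [0.249, 0.573, 0.195] pointing down, gripper open.
Joint ranges: [-3.1, 3.1], [-0.84, 2.19], [0.05, 2.79], [-1.13, 4.28], [0.06, 2.93], [-2.69, 2.69]. Speed limits (rad/s): [2.22, 2.22, 2.79, 3.14, 3.14, 3.14].

INTERFACE

Orientations are given as a unit quaternion [w, x, y, z].
In Python, from cell import get_obs, read_camera, camera_info, sign_off, hold_point_z gives the robot as it stands.
- The arm moves only by the tool arm_command, never from a script. Its argument "motion" is a list of rows, each a list of 7 numbers: the shift along the world's x, y, z in cm, then the turn, a rotation vector about the world's x, y, z in degrees, then the finger opening in cm, from 0 to 8.54. A call has 1 to 8 rows; each row shifts and turns the commanded pose from where the row before left it; what a row does not reach is not made up. A row lasts 1/8 s, in which the tool goes at most 62.5 mm and 10.7 degrees, less where a joint would pass 70% of its speed; a pose out of reach is approached as far as the arm can. A call is refused whole if a number of a shift passes 6.25 or a number of a turn 10.7, either way. A call with a gripper value outside its range is refused whole. The fingers move at their own pace and stop on an object; "force" is the grip in N (left out, the last holds). Time passes only in rows, so rows that do not move let the fingers close. It gives the time, the measured TCP pose, the force and the opening at its end, in the units of the state.
- get_obs(): the state, without advancing time (a new reading comes with each control period).
- read_camera(name): name is "scene" or "side" or "wrist"; returns (picture, depth): 384x512x3 uint8, red, green, blue; 384x512 float32, m along the optical axis (not along the pixel's ray), 0 where there is no reading.
- camera_info(name): a dict with "fx", "fy", "cx", "cy" (pixels), "extrinsics" (4x4, takes a point from world to camera coordinates). Camera axes: x right, y down, z forward; pixel columns grow to the right and rows downward; lengths in m; the calibration is good to about 2 mm. A picture is of the moment at which its call begins: read the wrist's pose just before it. camera_info takes no time and is no camera call; for the wrist camera it gives the pose at the moment of the call.
- sign_off(): hands the job in, once; it reports no verdict.
The state is a dict: "clock": time; "joint_positions": joint angles; "dq": joint speeds; "effort": joint torques, N m; "eef_pos": TCP position; "orientation": TCP orientation; "wrist_force": force on the tool from outside, world axes, zero at the start; "wrist_torque": the same for the moment, N m; "width": finger opening in m.
Only numpy, scipy, OpenCV 4.12 (cv2) and the standard library are available. Lean on these libraries where they do the work, as an engineer would, in place of code of your own. Each camera call takes 0.05 s, during which the arm holds its last target.

TASK

The grill shelf's tool rail lies in two clamps and the one with the red-headed bolt is still open. Swing its hinged half over the rail and press it fully home, then swing the red-headed bolt upright into the fork's slot so that its head stands over the fork, and let go. Feel for the slot with gentle pushes, never forcing the clamp or ramming the bolt on the fork, and leave the other things on the shelf where they are.

Things in the scene. Friction and masses are not known exactly. Their poses are not given: they have to be found in the camera images.
- clamp: Steel clamp pair bolted to the shelf with a 27 mm aluminium rail in it. Origin: on the shelf under the middle of the OPEN clamp. y runs along the rail, x across it (+x = hinge side, away from the robot; -x = bolt side). Rail axis at x 0, z 75 mm, from y -188 to +112. The second clamp at y -135 is already shut (black bolt head, top at z 132 mm) and is left alone.
- cap (a joint): Hinged half of the open clamp, a 38 mm wide stainless strap (rad): 0 = shut on the rail (hard stop), grows as its lug swings up and back to +x (1.57 = straight up, most 1.75). Stiff: stays where left, about 6 N at the lug moves it. Shut, its arch spans x -21 to 21, top z 95 mm; its flat lug reaches x -56, top z 84 mm, 8 mm thick. Pushes over some 20 N may bend it.
- clamp_hinge (a point): Fixed mid point of the hinged half's pin, which lies along the clamp's y, at clamp x +30, z 78 mm. The lug's outer face lies 6 mm outside the line drawn from the pin along the half; the lug runs from 51 to 86 mm from the pin, flat and clear to push on, its fork from 65 to 86 mm. Ears stand at y 31 to 37 mm either side of the pin.
- clamp_mouth (a point): Where the fork's mouth lies with the half shut and centred (fixed point of the clamp: x -56, y 0, z 80 mm). The slot is 11 mm wide, square-edged, runs 21 mm in along x between tines 13.5 mm wide. The half has been knocked sideways on its pin and sits tight there, its slot 3 to 10 mm to one side (along y) of this point: not measured, to be found by sight or feel.
- bolt (a joint): Swing bolt (rad): 0 = upright in the slot (hard stop); grows as its head swings out and down to the clamp's -x, most 1.4. Stiff (1 N at the head), stays where left. Its 8 mm square brass shank meets the fork's end at about 0.42 if not in line with the slot; a push at the head then bears doubly on the fork, and over some 8 N lifts the half. The eye slides along its pin (clamp y) by up to 15 mm either way.
- bolt_head (a point): Centre of the bolt's head, a smooth red ball 30 mm in diameter, 72 mm from the pivot pin; pinched at its sides (along the clamp's y) it turns easily between the pads as the bolt swings. With the bolt upright it is 117 mm above the shelf, its underside 18 mm above the lug.
- bolt_pivot (a point): Fixed mid point of the bolt's pivot pin, along the clamp's y at clamp x -45, y 0, z 45 mm. The bolt swings about this pin.
- bolt_seat: Steel cheeks that carry the bolt's pin, fixed under the open clamp; same origin and axes as the clamp. Cheeks at y 27 to 33 mm either side, up to z 55 mm.
- bowl: Loose white ceramic rub bowl, 100 mm across, 45 mm high; leave alone. Origin: centre of its underside.
- spray_cap: Loose green plastic spray bottle cap, 32 mm across, 30 mm high; leave alone. Origin: centre of its underside.
- tongs: Loose stainless tongs, 280 mm long, lying along their x; leave alone.
- brush: Loose basting brush with red silicone bristles, 250 mm long, lying along its x; leave alone.
- drip_tray: Loose aluminium drip tray, 110 x 170 x 22 mm; leave alone.
- rub_jar: Loose amber jar, 60 mm across, 100 mm high, on the far side; leave alone.
- oil_bottle: Loose green bottle, 60 mm across, 200 mm high, on the far side; leave alone.

How it is judged:
On the way:
1. the hinged half is swung over the rail and home (within 0.03 rad of shut) while the bolt is still swung out (value of joint cap below 0.03 rad and value of joint bolt above 0.3 rad), for 0.2 s.
At the end, for the whole second after the job is handed in: The hinged half is within 0.03 rad of shut (about 2 mm at the fork), the bolt is within 0.15 rad of upright, in the slot with its head over the fork, and both are at rest (value of joint cap below 0.03 rad and value of joint bolt below 0.15 rad and velocity of joint each of bolt, cap below 0.05 rad/s); the robot touches nothing.
It fails at once if the clamp or its hinged half is pushed with more than 30 N (contact force between any of the arm, the fingers and clamp above 30 N).
It fails at once if the bolt is rammed on the clamp's fork with more than 25 N (contact force between bolt_seat and clamp above 25 N).
It fails at once if another thing on the shelf is shifted by more than 30 mm (distance of any of bowl, spray_cap, tongs, brush, drip_tray, rub_jar, oil_bottle from where it was at the start of the episode above 0.03 m).
It also fails if it takes over 67 s, if anything falls off the work surface, if the arm or the gripper's body presses on something with over 40 N, if the wrist force passes 120 N, or if a joint passes its speed limit or range.

## Working session

There is one attempt and no reset: what is moved stays moved. The work goes in short steps, Python scripts to look and compute and a tool call to move; the robot and the scene stay as the last step left them, time stands still between calls to the robot, and variables do not carry over. Pictures are saved under pics/ and viewed, and the job is handed in when it is done.

Besides the shell and the picture viewer there is one more tool, called after ">>>" in YAML: its name, and indented under it one key for each argument. arm_command: Moves the arm, as the interface text tells. Its arguments: {"type":"object","properties":{"motion":{"type":"array"},"force":{"type":"number"}},"required":["motion"]}

```bash
ls; mkdir -p pics
cat > h.py <<'E'
import numpy as np, cv2
from cell import *
def snap(n,f):
    info=camera_info(n); p,d=read_camera(n); cv2.imwrite(f'pics/{f}.png',cv2.cvtColor(p,cv2.COLOR_RGB2BGR)); np.savez(f'pics/{f}.npz',p=p,d=d,**{k:np.array(v) for k,v in info.items()}); return p,d,info
def load(f):
    z=np.load(f'pics/{f}.npz'); return z
def w(z,u,v,d=None):
    if d is None:
        a=z['d'][v-1:v+2,u-1:u+2]; a=a[a>0]; d=np.median(a) if len(a) else np.nan
    c=np.array([(u-z['cx'])/z['fx']*d,(v-z['cy'])/z['fy']*d,d,1]); return (np.linalg.inv(z['extrinsics'])@c)[:3]
def cloud(z):
    d=z['d']; v,u=np.indices(d.shape); c=np.stack([(u-z['cx'])/z['fx']*d,(v-z['cy'])/z['fy']*d,d,np.ones_like(d)],-1)
    P=(c@np.linalg.inv(z['extrinsics']).T)[...,:3]; P[d<=0]=np.nan; return P
def proj(z,p):
    c=z['extrinsics']@np.append(p,1); return c[0]/c[2]*z['fx']+z['cx'],c[1]/c[2]*z['fy']+z['cy']
E
python3 - <<'E'
from h import *
for n in ('scene','side','wrist'):
    snap(n,n+'0')
o=get_obs(); print(o)
for n in ('scene','side'):
    z=load(n+'0'); print(np.linalg.inv(z['extrinsics']).round(2),z['fx'])
E
```

```text
pics
{'clock': 0.15, 'joint_positions': array([ 1.05542455e+00,  4.91372165e-01,  1.55932285e+00, -3.22234985e-05,
        1.09172807e+00, -1.05584473e-01]), 'dq': array([ 0.00135986, -0.00350365, -0.00061501,  0.0015826 ,  0.00032642,
       -0.00079499]), 'effort': array([ 6.34464013e-04, -6.18704653e+01, -2.61687380e+01, -1.17121504e-04,
        3.23189946e-03,  4.54476299e-05]), 'eef_pos': array([0.24888328, 0.57308023, 0.19468779]), 'orientation': array([ 2.02578973e-04,  8.36181911e-01,  5.48452040e-01, -3.62729896e-04]), 'wrist_force': array([ 1.32629526,  0.11462849, -0.94695751]), 'wrist_torque': array([0.00498194, 0.01534749, 0.00501413]), 'width': 0.08562898929957459}
[[ 0.56  0.45 -0.69  1.39]
 [ 0.83 -0.29  0.49 -0.56]
 [ 0.02 -0.85 -0.53  0.75]
 [ 0.    0.    0.    1.  ]] 397.7137324218376
[[ 0.76 -0.44  0.48 -0.02]
 [-0.65 -0.53  0.54 -0.63]
 [ 0.01 -0.72 -0.69  0.95]
 [ 0.    0.    0.    1.  ]] 404.09397293861554
```

View pics/scene0.png

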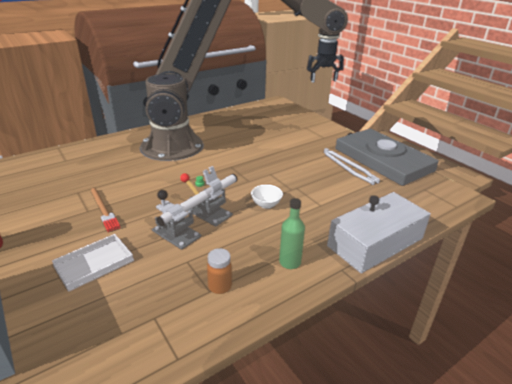

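View pics/side0.png

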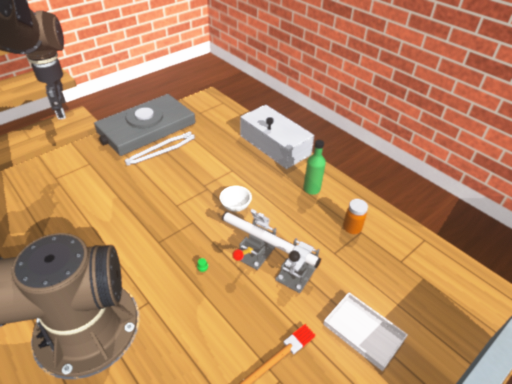

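View pics/wrist0.png

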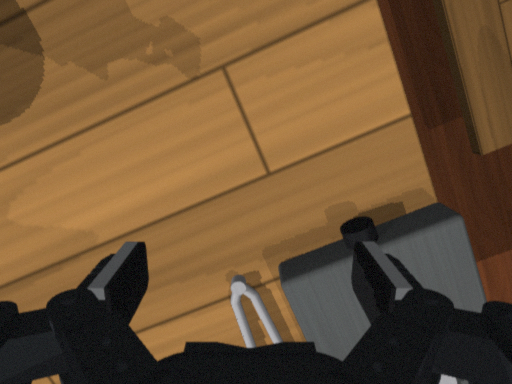

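The side view shows the rail from (225,217) to (318,262), with the red head at (238,255), the shut clamp's black bolt at (293,257), the open half near (262,220) and the spray cap at (202,265).

Run:
```python
from h import *
for f,(x0,y0,x1,y1) in (('side0',(195,180,335,300)),('scene0',(145,155,285,255))):
    z=load(f); c=z['p'][y0:y1,x0:x1]; c=cv2.resize(c,None,fx=5.6,fy=5.6/1.15 if 0 else 5,interpolation=cv2.INTER_CUBIC)
    cv2.imwrite(f'pics/{f}c.png',cv2.cvtColor(c,cv2.COLOR_RGB2BGR))
for f,pts in (('side0',dict(head=(238,255),end1=(229,217),railR=(315,260),black=(293,257),spray=(202,265),bowl=(236,200),rail_mid=(255,231))),('scene0',dict(head=(185,178),endfar=(234,179),black=(162,195),spray=(200,181),lug=(211,174),bowl=(266,197)))):
    z=load(f)
    for k,(u,v) in pts.items(): print(f,k,w(z,u,v).round(4))
```

```text
side0 head [ 0.3864 -0.1301  0.099 ]
side0 end1 [ 0.4577 -0.0023  0.0881]
side0 railR [ 0.5359 -0.2663  0.088 ]
side0 black [ 0.4745 -0.2411  0.1281]
side0 spray [ 0.3224 -0.0503  0.0272]
side0 bowl [0.5647 0.0981 0.0107]
side0 rail_mid [ 0.4806 -0.09    0.0879]
scene0 head [ 0.4019 -0.1277  0.0915]
scene0 endfar [0.4698 0.0105 0.0776]
scene0 black [ 0.4949 -0.2412  0.1215]
scene0 spray [ 0.3386 -0.0458  0.0195]
scene0 lug [ 0.4917 -0.0831  0.1374]
scene0 bowl [0.5273 0.0985 0.0086]
```

View pics/side0c.png

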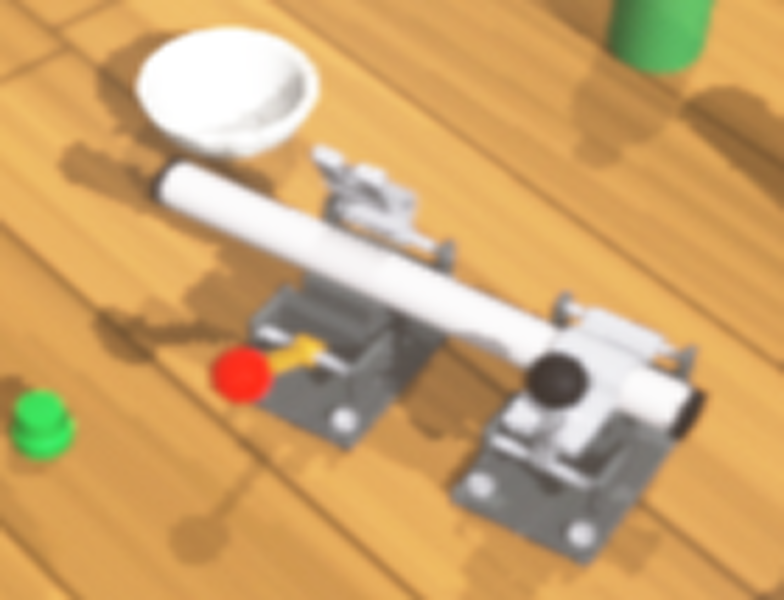

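View pics/scene0c.png

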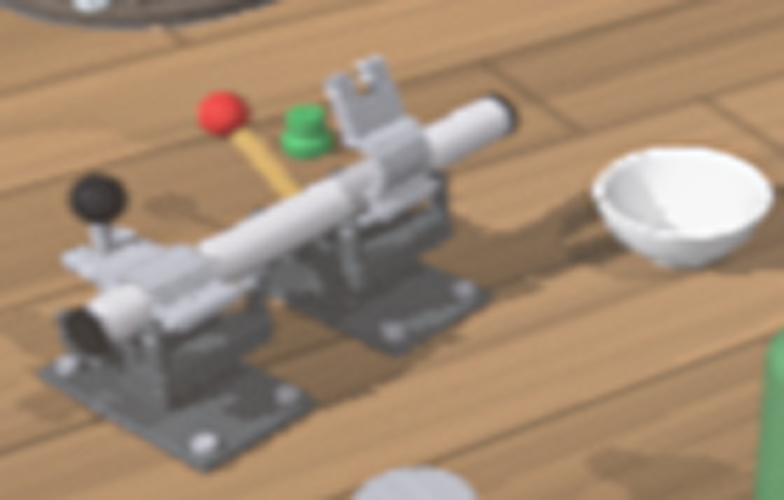

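Run:
```python
from h import *
for f in ('side0','scene0'):
    z=load(f); P=cloud(z).reshape(-1,3)
    m=(P[:,2]>0.078)&(P[:,2]<0.092)&(P[:,0]>.40)&(P[:,0]<.6)&(P[:,1]>-.32)&(P[:,1]<.06)
    Q=P[m]
    l=cv2.fitLine(Q[:,:2].astype(np.float32),cv2.DIST_HUBER,0,0.01,0.01).ravel()
    t=(Q[:,:2]-l[2:])@l[:2]; print(f,l,len(Q),t.min(),t.max(), l[2:]+t.min()*l[:2], l[2:]+t.max()*l[:2])
    c=z['p'].reshape(-1,3).astype(int)
    r=(c[:,0]>180)&(c[:,1]<70)&(c[:,2]<70)&(np.abs(P[:,0]-.4)<.04)&(np.abs(P[:,1]+.12)<.04)
    print('red',r.sum(),np.nanmean(P[r],0))
    A=np.c_[2*P[r],np.ones(r.sum())]; print(np.linalg.lstsq(A,(P[r]**2).sum(1),rcond=None)[0])
z=load('wrist0'); print(np.linalg.inv(z['extrinsics']).round(3),z['fx'])
```

```text
side0 [ 0.28964165 -0.95713514  0.48613125 -0.10121962] 1077 -0.12520629281652368 0.18170233780145062 [0.44986629 0.01861973] [ 0.53875982 -0.27513331]
red 76 [ 0.38763098 -0.12740375  0.09702786]
[ 0.38965642 -0.12348383  0.09127935 -0.17526843]
scene0 [ 0.27187556 -0.9623324   0.50276804 -0.12023593] 803 -0.14433824691695532 0.16144070515079548 [0.463526   0.01866545] [ 0.54665982 -0.27559555]
red 6 [ 0.40203947 -0.12720002  0.0913649 ]
[ 0.39535795 -0.12812004  0.09204734 -0.18109265]
[[ 0.398  0.884  0.247  0.187]
 [ 0.917 -0.383 -0.108  0.603]
 [-0.001  0.269 -0.963  0.373]
 [ 0.     0.     0.     1.   ]] 343.7906242926119
```

>>> arm_command:
  motion:
    - [4, -5, 2, 0, 0, -10, 4]
    - [4, -5, 2, 0, 0, -10.5, 4]
    - [3, -5, 2, 0, 0, -10.5, 4]
    - [2, -5.5, 2, 0, 0, -10.5, 4]
    - [2, -5.5, 1, 0, 0, -10.5, 4]
    - [1, -5.5, 0, 0, 0, -10.5, 4]
    - [1, -5.5, 0, 0, 0, -10.5, 4]
    - [0, -5.5, 0, 0, 0, -10.5, 4]

```text
clock: 1.15
eef_pos: [0.4137, 0.1533, 0.2823]
orientation: [0.0, 0.989, -0.151, 0.0]
wrist_force: [1.4, 0.3, -0.4]
width: 0.0399
```

>>> arm_command:
  motion:
    - [0.5, -5, 0.5, 0, 0, -10, 0]
    - [0.5, -5, 0.5, 0, 0, -10, 0]
    - [0.5, -5, 0.5, 0, 0, -10, 0]
    - [0.5, -5, 0.5, 0, 0, -10, 0]
    - [0.5, -4, 0, 0, 0, -10, 0]
    - [0.2, -2, 0, 0, 0, -6.6, 0]
    - [0, 0, 0, 0, 0, 0, 0]

```text
clock: 2.02
eef_pos: [0.4404, -0.1059, 0.3021]
orientation: [0.0, 0.8, -0.6, -0.0]
wrist_force: [0.2, -0.0, -0.3]
width: -0.0001
```

Run:
```python
from h import *
snap('wrist','w1'); print(get_obs()['eef_pos'],get_obs()['clock'])
```

```text
[ 0.44033496 -0.10501597  0.3021585 ] 2.075
```

View pics/w1.png

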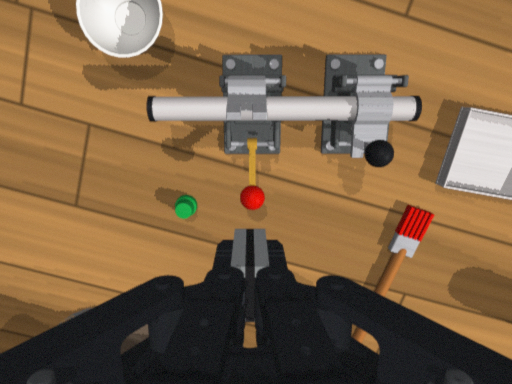

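The wrist view shows the open clamp at (250,105), the ball at (252,197), the rail ends at (150,108) and (420,108), and the fingers below.

Run:
```python
from h import *
z=load('w1'); P=cloud(z).reshape(-1,3); c=z['p'].reshape(-1,3).astype(int)
m=(P[:,2]>0.078)&(P[:,2]<0.092)&(P[:,0]>.43)&(P[:,0]<.56)&(P[:,1]>-.32)&(P[:,1]<.06)
Q=P[m]; l=cv2.fitLine(Q[:,:2].astype(np.float32),cv2.DIST_HUBER,0,0.01,0.01).ravel()
t=(Q[:,:2]-l[2:])@l[:2]; print(l,t.min(),t.max(),l[2:]+t.min()*l[:2], l[2:]+t.max()*l[:2])
r=(c[:,0]>150)&(c[:,1]<80)&(c[:,2]<80)&(np.abs(P[:,0]-.4)<.05)&(np.abs(P[:,1]+.12)<.05)
R=P[r]; A=np.c_[2*R,np.ones(len(R))]; print('ball',np.linalg.lstsq(A,(R**2).sum(1),rcond=None)[0],np.nanmedian(R,0),R[:,2].max(),R[:,:2].min(0),R[:,:2].max(0))
s=z['p'][40:220,140:430]; s=cv2.resize(s,None,fx=2.7,fy=2.7,interpolation=cv2.INTER_CUBIC); cv2.imwrite('pics/w1c.png',cv2.cvtColor(s,cv2.COLOR_RGB2BGR))
for k,(u,v) in dict(b1=(229,63),b2=(272,63),b3=(228,150),b4=(274,150),c1=(331,63),c2=(376,62)).items(): print(k,w(z,u,v).round(4))
```

```text
[ 0.27176255 -0.9623643   0.5019605  -0.13528255] -0.1631358449817436 0.14345064335063298 [0.4576263  0.02171357] [ 0.54094503 -0.27333433]
ball [ 0.37891297 -0.1149558   0.04857648 -0.15642557] [ 0.39174233 -0.12346558  0.09808328] 0.1031553221439232 [ 0.37089456 -0.14583071] [ 0.40263412 -0.11169777]
b1 [ 0.5315 -0.0492  0.0117]
b2 [ 0.547  -0.1023  0.0112]
b3 [ 0.4216 -0.0778  0.0073]
b4 [ 0.4398 -0.1388  0.009 ]
c1 [ 0.5684 -0.1751  0.0111]
c2 [ 0.5858 -0.2303  0.0108]
```

View pics/w1c.png

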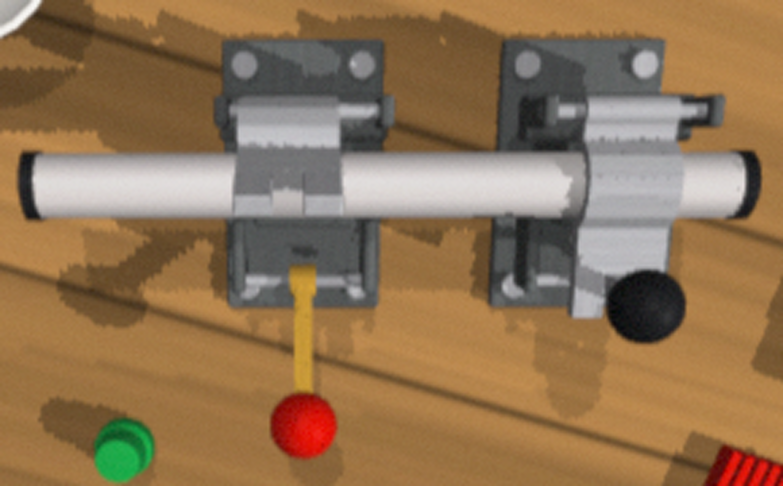

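```bash
cat >> h.py <<'E'
O=np.array([0.4889,-0.0900]); a=np.radians(15.77); X=np.array([np.cos(a),np.sin(a)]); Y=np.array([-X[1],X[0]])
def cl(P): P=np.atleast_2d(P); return np.c_[(P[:,:2]-O)@X,(P[:,:2]-O)@Y,P[:,2]]*1000
def wd(c): c=np.asarray(c)/1000; return np.append(O+c[0]*X+c[1]*Y,c[2])
E
python3 - <<'E'
from h import *
z=load('w1'); p3=cloud(z)
for u in range(228,268,3):
    print(u,[tuple(cl(p3[v,u])[0].round().astype(int)) for v in range(78,122,4)])
z=load('scene0');P=cloud(z).reshape(-1,3);C=cl(P)
m=(abs(C[:,0])<80)&(abs(C[:,1])<50)&(C[:,2]>98); print(C[m].round())
print(cl(wd([0,0,0])), cl(np.array([[0.3955,-0.127,0.092]])), cl(get_obs()['eef_pos']))
E
```

```text
228 [(np.int64(30), np.int64(23), np.int64(112)), (np.int64(26), np.int64(23), np.int64(117)), (np.int64(22), np.int64(22), np.int64(121)), (np.int64(19), np.int64(22), np.int64(122)), (np.int64(15), np.int64(22), np.int64(123)), (np.int64(11), np.int64(22), np.int64(130)), (np.int64(7), np.int64(22), np.int64(136)), (np.int64(4), np.int64(21), np.int64(147)), (np.int64(1), np.int64(21), np.int64(154)), (np.int64(-3), np.int64(20), np.int64(158)), (np.int64(-6), np.int64(20), np.int64(156))]
231 [(np.int64(30), np.int64(20), np.int64(111)), (np.int64(26), np.int64(20), np.int64(119)), (np.int64(23), np.int64(19), np.int64(120)), (np.int64(19), np.int64(19), np.int64(122)), (np.int64(15), np.int64(19), np.int64(123)), (np.int64(11), np.int64(19), np.int64(130)), (np.int64(8), np.int64(19), np.int64(139)), (np.int64(4), np.int64(18), np.int64(145)), (np.int64(1), np.int64(18), np.int64(153)), (np.int64(-3), np.int64(18), np.int64(157)), (np.int64(-6), np.int64(18), np.int64(156))]
234 [(np.int64(30), np.int64(17), np.int64(112)), (np.int64(26), np.int64(17), np.int64(118)), (np.int64(2
[... 9994 characters left out ...]
 111.]
 [ 29.   5. 106.]
 [ 34.   4. 108.]
 [ 32.  10. 105.]
 [ 33.  14. 103.]
 [ 30.  21.  99.]
 [ 28. -19. 114.]
 [ 31. -18. 114.]
 [ 29. -12. 111.]
 [ 30.  -9. 110.]
 [ 29.  -3. 106.]
 [ 33.  -3. 108.]
 [ 32.   2. 105.]
 [ 31.   7. 102.]
 [ 30.  12.  99.]
 [ 26. -17. 108.]
 [ 31. -17. 110.]
 [ 32. -14. 109.]
 [ 32. -11. 108.]
 [ 34.  -8. 107.]
 [ 33.  -3. 104.]
 [ 31.   2. 101.]
 [ 33.   5. 100.]
 [ 31. -17. 107.]
 [ 32. -15. 106.]
 [ 31. -10. 103.]
 [ 32.  -6. 102.]
 [ 32.  -2. 100.]
 [ 32. -19. 105.]
 [ 34. -17. 104.]
 [ 30.  -9.  99.]
 [ 35. -10. 102.]
 [ 33. -20. 102.]
 [ 32. -15.  99.]]
[[0. 0. 0.]] [[-99.94019047 -10.22342065  92.        ]] [[-50.81805957  -1.25194729 302.15849702]]
```

The half is leaning at about 1.1 rad, with its slot near clamp y ≈ +4 mm. The bolt is near y ≈ −8 mm. Next I move the closed fingers in behind the lug.

>>> arm_command:
  motion:
    - [3.6, 1.3, -2, 0, 0, -0.5, 0]
    - [3.5, 1.2, -4, 0, 0, 0, 0]
    - [0, 0, -6.2, 0, 0, 0, 0]
    - [0, 0, -2.6, 0, 0, 0, 0]
    - [0, 0, 0, 0, 0, 0, 0]

```text
clock: 2.7
eef_pos: [0.5107, -0.0786, 0.1531]
orientation: [0.001, 0.799, -0.601, -0.002]
wrist_force: [-0.7, 0.0, 1.2]
width: 0.0001
```

Run:
```python
from h import *
snap('scene','s2')
print(cl(get_obs()['eef_pos']),get_obs()['wrist_force'])
z=load('s2'); s=cv2.resize(z['p'][130:255,140:290],None,fx=4.5,fy=4.5,interpolation=cv2.INTER_CUBIC); cv2.imwrite('pics/s2c.png',cv2.cvtColor(s,cv2.COLOR_RGB2BGR))
# arc
import sys
prev=cl(get_obs()['eef_pos'])[0]
for th in range(63,-1,-7):
    t=np.radians(th); r=77; c=np.array([30-r*np.cos(t)+6*np.sin(t)+11,4,78+r*np.sin(t)+6*np.cos(t)])
    d=c-prev; prev=c; print(th,c.round(1),(np.r_[d[0]*X+d[1]*Y,d[2]]/10).round(2))
```

```text
[[ 24.78267349   4.35612173 154.60142073]] [ 0.13544386 -0.32704589  0.8236762 ]
63 [ 11.4   4.  149.3] [-1.28 -0.4  -0.53]
56 [  2.9   4.  145.2] [-0.82 -0.23 -0.41]
49 [ -5.   4. 140.] [-0.76 -0.21 -0.51]
42 [-12.2   4.  134. ] [-0.69 -0.2  -0.61]
35 [-18.6   4.  127.1] [-0.62 -0.17 -0.69]
28 [-24.2   4.  119.4] [-0.53 -0.15 -0.76]
21 [-28.7   4.  111.2] [-0.44 -0.12 -0.83]
14 [-32.3   4.  102.4] [-0.34 -0.1  -0.87]
7 [-34.7   4.   93.3] [-0.23 -0.07 -0.91]
0 [-36.   4.  84.] [-0.13 -0.04 -0.93]
```

View pics/s2c.png

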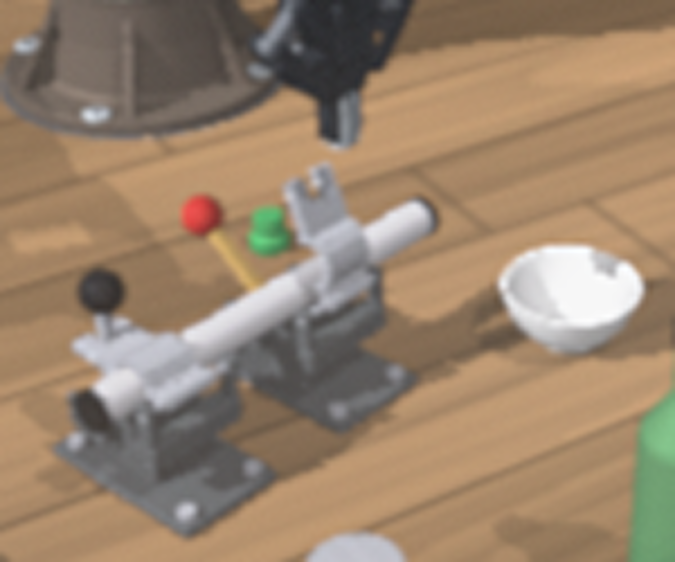

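Run:
```python
from h import *
z=load('s2'); o=get_obs(); print(o['eef_pos'],o['clock'])
for c in ([24.8,4.4,154.6],[-3,4,158],[24.8,4.4,180],[0,112,75],[0,0,0]):
    u,v=proj(z,wd(c)); print(c,u,v,'crop',(u-140)*4.5,(v-130)*4.5)
P=cloud(z); 
for u,v in ((214,160),(214,156),(213,150)): print(u,v,cl(P[v,u]))
```

```text
[ 0.51156597 -0.0790725   0.15460142] 2.75
[24.8, 4.4, 154.6] 215.33898566297424 171.5286343877534 crop 339.02543548338406 186.87885474489036
[-3, 4, 158] 208.4647611777586 167.36914914067535 crop 308.0914252999137 168.16117113303906
[24.8, 4.4, 180] 215.07046802101956 163.9435789075892 crop 337.81710609458804 152.7461050841514
[0, 112, 75] 234.0722762834481 177.47193099072638 crop 423.32524327551647 213.6236894582687
[0, 0, 0] 210.21815680109282 211.61643194505103 crop 315.9817056049177 367.2739437527297
214 160 [[ 30.49296403  -4.83924711 198.89046481]]
214 156 [[nan nan nan]]
213 150 [[ 33.30943411 -10.01183856 233.73655526]]
```

Run:
```python
from h import *
snap('scene','s3');snap('wrist','w3'); o=get_obs(); print(o['eef_pos'],o['clock'],o['width'])
z=load('s3'); s=cv2.resize(z['p'][130:255,140:290],None,fx=4.5,fy=4.5,interpolation=cv2.INTER_CUBIC); cv2.imwrite('pics/s3c.png',cv2.cvtColor(s,cv2.COLOR_RGB2BGR))
P=cloud(z)
for v in range(158,176,2): print(v,cl(P[v,214]).round())
```

```text
[ 0.51220515 -0.07961966  0.15585906] 2.85 7.189130917257763e-05
158 [[ 31.  -5. 206.]]
160 [[ 35.  -9. 202.]]
162 [[ 29.  -3. 191.]]
164 [[-205.  224.   -0.]]
166 [[-197.  216.   -2.]]
168 [[-186.  204.   -2.]]
170 [[-176.  194.   -2.]]
172 [[  4.  19. 138.]]
174 [[  9.  14. 136.]]
```

View pics/s3c.png

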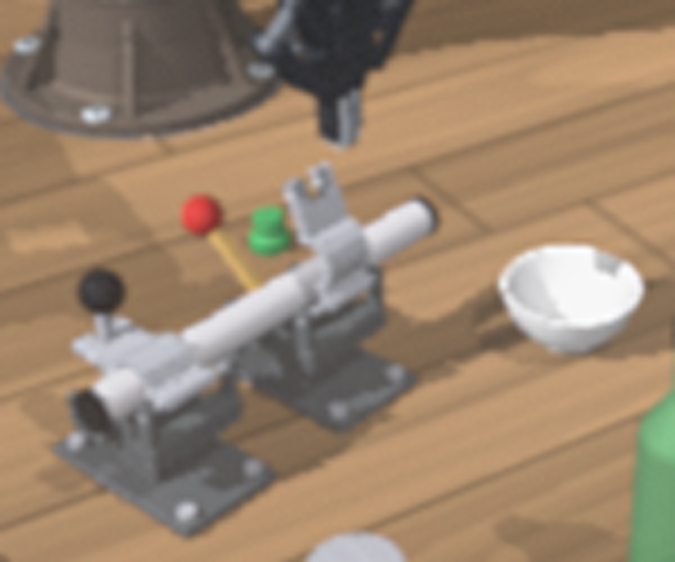

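View pics/w3.png

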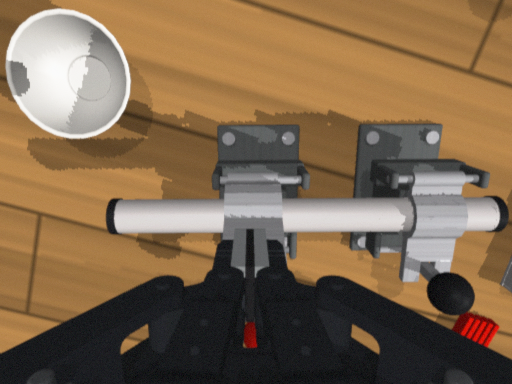

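Run:
```python
from h import *
o=get_obs(); print(o['eef_pos'],o['clock'],o['joint_positions'],o['wrist_force'])
for f,e in (('w1',[0.4404,-0.1055,0.302]),('w3',[.5118,-.0793,.1555])):
    z=load(f); print(f,proj(z,np.array(e)),proj(z,np.array(e)+[0,0,.033]))
    P=cloud(z)
    for (u,v) in ((250,235),(240,245),(262,245)): print(u,v,P[v,u]-e)
z=load('w3');P=cloud(z)
for (u,v) in ((160,215),(360,214),(250,148),(229,138),(255,205)): print(u,v,cl(P[v,u]).round(1))
```

```text
[ 0.51220515 -0.07961966  0.15585906] 2.85 [-2.81660597e-01  3.87591638e-01  1.86582951e+00 -6.30379409e-05
  8.85936496e-01  1.00999474e+00] [0.64271907 0.70575539 1.16224776]
w1 (np.float64(252.51943074309926), np.float64(220.77730172456862)) (np.float64(253.0323519090037), np.float64(246.93994191787039))
250 235 [0.01092581 0.00466568 0.04632399]
240 245 [0.00969789 0.00835804 0.05559754]
262 245 [0.01275397 0.00039981 0.0570564 ]
w3 (np.float64(252.91480268843986), np.float64(221.2714008853633)) (np.float64(253.57309485831647), np.float64(247.4486348058087))
250 235 [0.01108987 0.00492335 0.04631941]
240 245 [0.01016324 0.0086879  0.05622554]
262 245 [0.0123544  0.00045859 0.0558634 ]
160 215 [[ 2.9 74.2 86.8]]
360 214 [[  4.5 -78.2  87.1]]
250 148 [[41.8  5.6  7.2]]
229 138 [[51.8 25.3 11.4]]
255 205 [[ 22.9   2.4 121.3]]
```

Run:
```python
from h import *
z=load('w3'); s=cv2.resize(z['p'][190:350,170:330],None,fx=4,fy=4,interpolation=cv2.INTER_CUBIC); cv2.imwrite('pics/w3c.png',cv2.cvtColor(s,cv2.COLOR_RGB2BGR))
P=cloud(z);e=[.5118,-.0793,.1555]
for v in range(215,260,4): print(v,[(cl(P[v,u])-cl(e)).round(0).tolist() for u in (244,250,257)])
print(hold_point_z)
```

```text
215 [[[-8.0, 5.0, -32.0]], [[-8.0, 2.0, -32.0]], [[-9.0, -3.0, -33.0]]]
219 [[[-11.0, 5.0, -32.0]], [[-11.0, 2.0, -32.0]], [[-10.0, -3.0, -31.0]]]
223 [[[-12.0, 5.0, -28.0]], [[-12.0, 2.0, -28.0]], [[-12.0, -3.0, -28.0]]]
227 [[[-14.0, 5.0, -26.0]], [[-14.0, 2.0, -25.0]], [[-14.0, -3.0, -26.0]]]
231 [[[12.0, 4.0, 42.0]], [[12.0, 2.0, 43.0]], [[12.0, -1.0, 41.0]]]
235 [[[12.0, 4.0, 46.0]], [[12.0, 2.0, 46.0]], [[12.0, -1.0, 46.0]]]
239 [[[12.0, 4.0, 50.0]], [[12.0, 2.0, 50.0]], [[12.0, -1.0, 50.0]]]
243 [[[11.0, 4.0, 52.0]], [[12.0, 2.0, 54.0]], [[12.0, -1.0, 54.0]]]
247 [[[12.0, 4.0, 57.0]], [[12.0, 2.0, 58.0]], [[12.0, -1.0, 58.0]]]
251 [[[12.0, 4.0, 60.0]], [[12.0, 2.0, 60.0]], [[12.0, -1.0, 61.0]]]
255 [[[12.0, 4.0, 64.0]], [[13.0, 2.0, 65.0]], [[12.0, -1.0, 64.0]]]
259 [[[11.0, 4.0, 66.0]], [[12.0, 2.0, 68.0]], [[12.0, -1.0, 68.0]]]
0.0187
```

View pics/w3c.png

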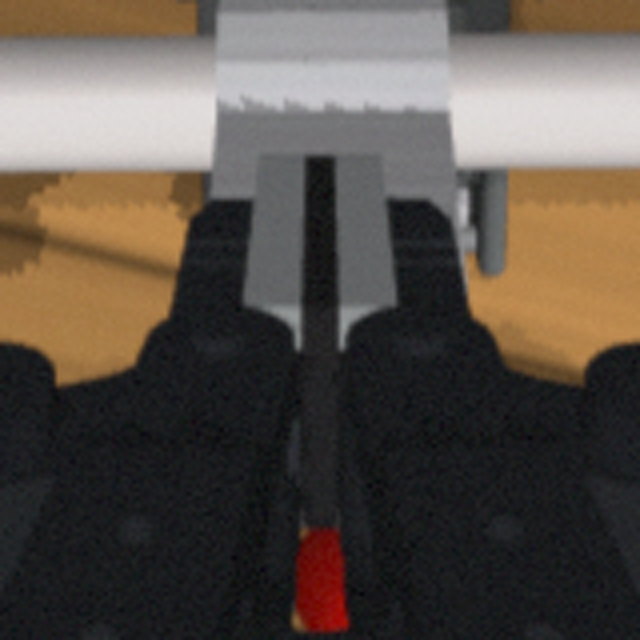

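Both cameras place the visible fingertips 33–40 mm above the reported TCP. A gentle horizontal probe will settle it.

>>> arm_command:
  motion:
    - [-0.5, -0.14, 0, 0, 0, 0, 0]
    - [-0.4, -0.11, 0, 0, 0, 0, 0]
    - [-0.3, -0.08, 0, 0, 0, 0, 0]
    - [0, 0, 0, 0, 0, 0, 0]

```text
clock: 3.35
eef_pos: [0.4994, -0.0833, 0.1546]
orientation: [-0.0, 0.798, -0.602, 0.0]
wrist_force: [0.0, 0.4, 0.7]
width: -0.0
```

>>> arm_command:
  motion:
    - [-0.2, -0.06, 0, 0, 0, 0, 0]
    - [-0.2, -0.06, 0, 0, 0, 0, 0]
    - [-0.2, -0.06, 0, 0, 0, 0, 0]
    - [0, 0, 0, 0, 0, 0, 0]

```text
clock: 3.85
eef_pos: [0.4934, -0.085, 0.1544]
orientation: [0.0, 0.798, -0.602, 0.0]
wrist_force: [-0.1, -0.3, 0.1]
width: 0.0001
```

Run:
```python
from h import *
snap('scene','s4');snap('side','d4'); o=get_obs(); print(cl(o['eef_pos']),o['clock'],o['wrist_force'])
a=load('s4')['p'][130:230,160:260]; b=load('d4')['p'][150:270,195:315]
s=np.hstack([cv2.resize(a,(400,400),interpolation=cv2.INTER_CUBIC),cv2.resize(b,(400,400),interpolation=cv2.INTER_CUBIC)]); cv2.imwrite('pics/s4c.png',cv2.cvtColor(s,cv2.COLOR_RGB2BGR))
z=load('d4'); print(proj(z,o['eef_pos']),proj(z,o['eef_pos']+[0,0,.035]))
```

```text
[[  5.86260773   3.51950669 154.41444327]] 3.95 [0.34558679 0.17526988 0.44460294]
(np.float64(257.9243513652248), np.float64(211.54074695412794)) (np.float64(258.28484828483107), np.float64(202.48658905575732))
```

View pics/s4c.png

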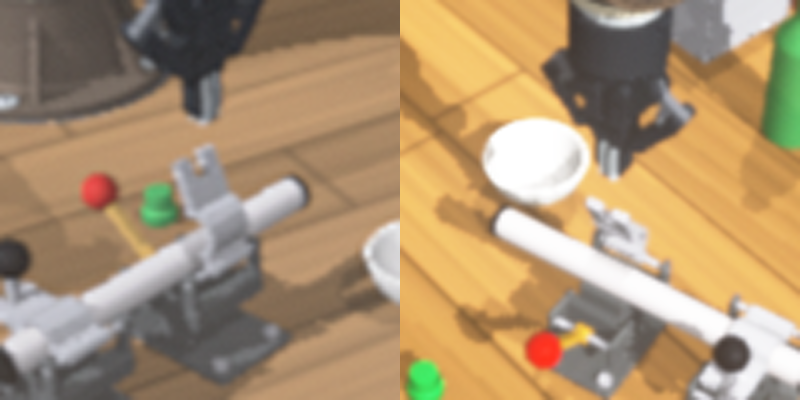

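Both views show the tips about 35 mm above the reported TCP, and there was no contact where there should have been. So I take true tip z = reported z + 35 mm. I back off, descend, then sweep.

>>> arm_command:
  motion:
    - [1.9, 0.5, 0, 0, 0, 0, 0]
    - [0, 0, -2, 0, 0, 0, 0]
    - [0, 0, -2, 0, 0, 0, 0]
    - [0, 0, 0, 0, 0, 0, 0]

```text
clock: 4.45
eef_pos: [0.512, -0.0798, 0.1134]
orientation: [0.0, 0.798, -0.602, -0.001]
wrist_force: [0.3, 0.0, 1.0]
width: 0.0001
```

>>> arm_command:
  motion:
    - [-0.5, -0.14, 0, 0, 0, 0, 0]
    - [-0.4, -0.11, 0, 0, 0, 0, 0]
    - [-0.3, -0.08, 0, 0, 0, 0, 0]
    - [-0.2, -0.06, 0, 0, 0, 0, 0]
    - [-0.2, -0.06, 0, 0, 0, 0, 0]

```text
clock: 5.08
eef_pos: [0.4974, -0.0846, 0.1147]
orientation: [-0.001, 0.798, -0.602, 0.001]
wrist_force: [7.1, 2.5, -1.6]
width: 0.0003
```

>>> arm_command:
  motion:
    - [-0.41, -0.115, -0.2, 0, 0, 0, 0]
    - [-0.41, -0.115, -0.21, 0, 0, 0, 0]
    - [-0.38, -0.105, -0.25, 0, 0, 0, 0]
    - [-0.38, -0.105, -0.26, 0, 0, 0, 0]

```text
clock: 5.58
eef_pos: [0.4814, -0.089, 0.1056]
orientation: [-0.0, 0.798, -0.602, 0.001]
wrist_force: [3.9, 2.1, 5.2]
width: 0.0
```

>>> arm_command:
  motion:
    - [-0.35, -0.1, -0.3, 0, 0, 0, 0]
    - [-0.34, -0.1, -0.31, 0, 0, 0, 0]
    - [-0.31, -0.085, -0.34, 0, 0, 0, 0]
    - [-0.31, -0.085, -0.35, 0, 0, 0, 0]

```text
clock: 6.08
eef_pos: [0.4673, -0.0928, 0.0923]
orientation: [0.0, 0.798, -0.602, 0.0]
wrist_force: [0.8, -0.2, 8.6]
width: -0.0
```

>>> arm_command:
  motion:
    - [-0.27, -0.075, -0.38, 0, 0, 0, 0]
    - [-0.26, -0.075, -0.38, 0, 0, 0, 0]
    - [-0.22, -0.06, -0.41, 0, 0, 0, 0]
    - [-0.22, -0.06, -0.42, 0, 0, 0, 0]

```text
clock: 6.58
eef_pos: [0.4573, -0.0955, 0.0763]
orientation: [0.0, 0.798, -0.602, -0.0]
wrist_force: [-0.6, 0.4, 7.7]
width: 0.0002
```

Run:
```python
from h import *
snap('side','d5'); o=get_obs(); print(cl(o['eef_pos']),o['clock'],o['wrist_force'])
b=load('d5')['p'][150:290,195:335]
cv2.imwrite('pics/d5c.png',cv2.cvtColor(cv2.resize(b,(560,560),interpolation=cv2.INTER_CUBIC),cv2.COLOR_RGB2BGR))
```

```text
[[-32.22566451   3.43778946  75.87124884]] 6.625 [ 0.61670161 -0.65929049  5.50159329]
```

View pics/d5c.png

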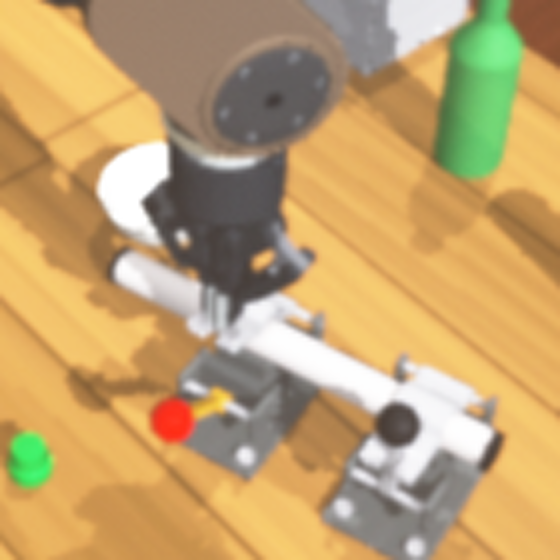

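The half is following, with the fingertips on the lug. I continue down, more slowly near the stop.

>>> arm_command:
  motion:
    - [-0.17, -0.05, -0.43, 0, 0, 0, 0]
    - [-0.17, -0.05, -0.44, 0, 0, 0, 0]
    - [-0.12, -0.035, -0.45, 0, 0, 0, 0]
    - [-0.1, -0.035, -0.4, 0, 0, 0, 0]

```text
clock: 7.12
eef_pos: [0.4512, -0.0971, 0.0589]
orientation: [0.001, 0.798, -0.602, -0.001]
wrist_force: [-3.3, -1.6, 7.7]
width: 0.0002
```

>>> arm_command:
  motion:
    - [-0.1, -0.02, -0.3, 0, 0, 0, 0]
    - [-0.05, 0, -0.2, 0, 0, 0, 0]
    - [0, 0, -0.1, 0, 0, 0, 0]

```text
clock: 7.5
eef_pos: [0.45, -0.0974, 0.053]
orientation: [0.0, 0.798, -0.602, -0.001]
wrist_force: [-1.5, -2.8, 6.9]
width: -0.0001
```

>>> arm_command:
  motion:
    - [0, 0, -0.1, 0, 0, 0, 0]
    - [0, 0, -0.1, 0, 0, 0, 0]

```text
clock: 7.75
eef_pos: [0.4498, -0.0974, 0.051]
orientation: [0.001, 0.798, -0.602, -0.001]
wrist_force: [-3.0, -3.6, 6.7]
width: -0.0001
```

>>> arm_command:
  motion:
    - [0, 0, -0.1, 0, 0, 0, 0]
    - [0, 0, -0.1, 0, 0, 0, 0]

```text
clock: 8.0
eef_pos: [0.4498, -0.0973, 0.049]
orientation: [0.001, 0.798, -0.602, -0.001]
wrist_force: [-2.9, -2.5, 6.3]
width: 0.0
```

>>> arm_command:
  motion:
    - [0, 0, -0.1, 0, 0, 0, 0]
    - [0, 0, -0.05, 0, 0, 0, 0]

```text
clock: 8.25
eef_pos: [0.4497, -0.0973, 0.0475]
orientation: [0.001, 0.798, -0.602, -0.001]
wrist_force: [-3.6, -2.7, 7.4]
width: -0.0001
```

>>> arm_command:
  motion:
    - [0, 0, -0.05, 0, 0, 0, 0]
    - [0, 0, -0.05, 0, 0, 0, 0]

```text
clock: 8.5
eef_pos: [0.4497, -0.0974, 0.0467]
orientation: [0.001, 0.798, -0.602, -0.001]
wrist_force: [-4.0, -3.2, 11.5]
width: -0.0001
```

>>> arm_command:
  motion:
    - [0, 0, -0.05, 0, 0, 0, 0]
    - [0, 0, -0.05, 0, 0, 0, 0]

```text
clock: 8.75
eef_pos: [0.4497, -0.0974, 0.046]
orientation: [0.001, 0.798, -0.602, -0.001]
wrist_force: [-6.1, -3.7, 18.0]
width: 0.0001
```

The force now rises at about 10 N/mm, so the half is on its stop. The lug top sits at 84 mm with reported z 46 mm, which puts the tip offset at about 38 mm. I lift and look from above the ball.

>>> arm_command:
  motion:
    - [0, 0, 0.3, 0, 0, 0, 0]
    - [0, 0, 3, 0, 0, 0, 0]
    - [0, 0, 5, 0, 0, 0, 2]
    - [-2.9, -0.8, 3, 0, 0, 0, 5]
    - [-2.7, -0.8, 0, 0, 0, 0, 5]
    - [0, 0, 0, 0, 0, 0, 5]
    - [0, 0, 0, 0, 0, 0, 5]

```text
clock: 9.62
eef_pos: [0.395, -0.1132, 0.1584]
orientation: [0.0, 0.798, -0.603, -0.0]
wrist_force: [-0.3, 0.3, -0.2]
width: 0.0506
```

Run:
```python
from h import *
snap('wrist','w6'); o=get_obs(); print(cl(o['eef_pos']),o['eef_pos'],o['clock'],o['wrist_force'],o['width'])
```

```text
[[-96.49202086   3.18673278 158.29757874]] [ 0.39517382 -0.11315747  0.15829758] 9.675 [0.55315052 1.49464476 0.8668843 ] 0.04990221016423527
```

View pics/w6.png

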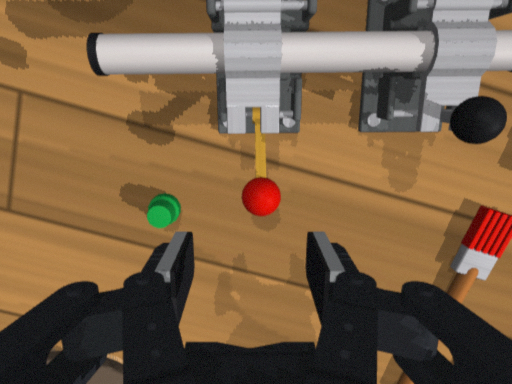

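The half is shut on the rail, its fork near (252,120), and the brass shank runs to the ball at (262,197). I measure the tines and the ball.

Run:
```python
from h import *
z=load('w6'); s=cv2.resize(z['p'][70:230,190:330],None,fx=5,fy=3.7*1,interpolation=cv2.INTER_CUBIC)
s=cv2.resize(z['p'][80:220,190:330],None,fx=4.2,fy=4.2,interpolation=cv2.INTER_CUBIC); cv2.imwrite('pics/w6c.png',cv2.cvtColor(s,cv2.COLOR_RGB2BGR))
P=cloud(z)
print('lug z', np.nanmedian(P[100:128,232:246,2]),np.nanmedian(P[100:128,266:276,2]))
for v in (112,118,124,128): print(v,[(u,int(P[v,u,2]*1000)) for u in range(224,286,2)])
c=z['p'].astype(int); r=(c[...,0]>130)&(c[...,1]<70)&(c[...,2]<70); r[:, :230]=0; r[:,300:]=0
ys,xs=np.nonzero(r); print('ball px',xs.min(),xs.max(),ys.min(),ys.max(),P[r][:,2].max())
u,v=(xs.min()+xs.max())/2,(ys.min()+ys.max())/2
# size-> depth
wpx=(xs.max()-xs.min()+1); d=z['fx']*.030/wpx; print('dist from size',d);
```

```text
lug z 0.0832738728407213 0.08337181207590472
112 [(224, 54), (226, 54), (228, 83), (230, 83), (232, 84), (234, 82), (236, 82), (238, 83), (240, 83), (242, 82), (244, 82), (246, 46), (248, 46), (250, 46), (252, 51), (254, 51), (256, 52), (258, 51), (260, 79), (262, 83), (264, 83), (266, 84), (268, 83), (270, 82), (272, 84), (274, 82), (276, 83), (278, 83), (280, 47), (282, 47), (284, 46)]
118 [(224, 54), (226, 53), (228, 83), (230, 83), (232, 83), (234, 83), (236, 83), (238, 84), (240, 84), (242, 83), (244, 81), (246, 45), (248, 45), (250, 45), (252, 51), (254, 51), (256, 52), (258, 51), (260, 79), (262, 83), (264, 82), (266, 83), (268, 84), (270, 84), (272, 84), (274, 82), (276, 82), (278, 84), (280, 46), (282, 45), (284, 45)]Traceback (most recent call last):
  File "<stdin>", line 6, in <module>
ValueError: cannot convert float NaN to integer
```

View pics/w6c.png

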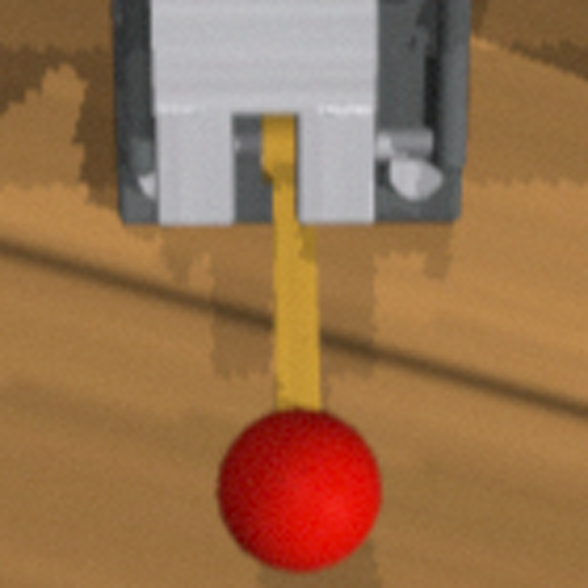

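Run:
```python
from h import *
z=load('w6'); Ti=np.linalg.inv(z['extrinsics'])
def onz(u,v,h):
    a=w(z,u,v,.1);b=w(z,u,v,.5); t=(h-a[2])/(b[2]-a[2]); return cl(a+t*(b-a))[0].round(1)
for n,u,v in (('edgeL',190+157/4.2,80+170/4.2),('slotL',190+233/4.2,80+170/4.2),('slotR',190+299/4.2,80+170/4.2),('edgeR',190+374/4.2,80+170/4.2),('baseL',190+120/4.2,80+215/4.2),('baseR',190+463/4.2,80+215/4.2)): print(n,onz(u,v,.084 if n[0]!='b' else .055))
for n,u,v in (('baseL',190+120/4.2,80+215/4.2),('baseR',190+463/4.2,80+215/4.2)): print(n,onz(u,v,.008))
u,v=190+300/4.2,80+490/4.2
ball=w(z,u,v,.266); print('ball',cl(ball))
d=z['d'][int(v),int(u)]; print('depth',d, cl(w(z,u,v,d+.0148)))
print('eye', onz(190+279/4.2,80+140/4.2,.05), 'shank bottom', onz(190+286/4.2,80+190/4.2,.055),'near ball', onz(190+299/4.2,80+395/4.2,.085))
o=get_obs(); 
# finger pads
P=cloud(z)
for (u,v) in ((181,240),(317,240),(175,260),(323,260)): print('pad',u,v,cl(P[v,u]).round(1)-cl(o['eef_pos']).round(1))
```

```text
edgeL [-48.2  21.4  84. ]
slotL [-48.2   8.3  84. ]
slotR [-48.1  -3.   84. ]
edgeR [-48.1 -15.9  84. ]
baseL [-59.2  30.6  55. ]
baseR [-59.  -35.8  55. ]
baseL [-64.6  34.8   8. ]
baseR [-64.4 -42.7   8. ]
ball [[-106.33052399   -3.95054532   82.40095775]]
depth 0.24824706 [[-105.4505229    -3.84911302   85.22095289]]
eye [-45.2  -0.2  50. ] shank bottom [-54.3  -1.5  55. ] near ball [-87.7  -3.5  85. ]
pad 181 240 [[11.5 29.5 51.1]]
pad 317 240 [[ 11.6 -25.1  51.1]]
pad 175 260 [[11.1 28.5 67.3]]
pad 323 260 [[ 12.  -23.9  68.6]]
```

The slot centre is at y ≈ +2.7 mm and the bolt at ≈ −3.9 mm by the same camera, so the bolt needs about +6.5 mm along y. The ball is at clamp (−105, −4, 85). I'm going down to it now.

>>> arm_command:
  motion:
    - [-0.6, -1.1, -2, 0, 0, 0, 5.5]
    - [0, 0, -4, 0, 0, 0, 5.5]
    - [0, 0, -4, 0, 0, 0, 5.5]
    - [0, 0, -2, 0, 0, 0, 5.5]
    - [0, 0, -0.8, 0, 0, 0, 5.5]
    - [0, 0, 0, 0, 0, 0, 5.5]
  force: 20

```text
clock: 10.42
eef_pos: [0.389, -0.124, 0.0303]
orientation: [0.0, 0.798, -0.602, -0.0]
wrist_force: [0.4, 0.8, 0.1]
width: 0.0551
```

Run:
```python
from h import *
snap('wrist','w7');snap('side','d7'); o=get_obs(); print(cl(o['eef_pos']),o['clock'],o['wrist_force'],o['width'])
a=load('w7')['p'][60:300,120:400]; b=load('d7')['p'][190:310,185:305]
s=np.hstack([cv2.resize(a,(467,400),interpolation=cv2.INTER_CUBIC),cv2.resize(b,(333,333),interpolation=cv2.INTER_CUBIC,).copy() if 0 else cv2.resize(b,(330,400),interpolation=cv2.INTER_CUBIC)]); cv2.imwrite('pics/w7c.png',cv2.cvtColor(s,cv2.COLOR_RGB2BGR))
```

```text
[[-105.20404293   -5.87924451   31.09770205]] 10.525 [-0.22370788 -0.09604945  0.01490778] 0.05490614953171988
```

View pics/w7c.png

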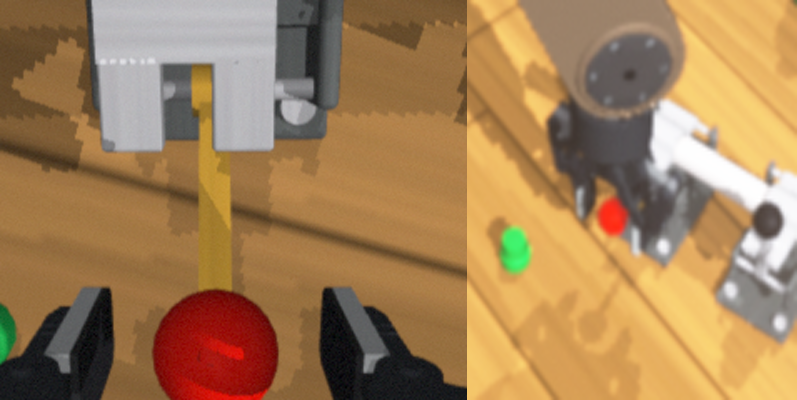

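The ball is centred between the pads, so I close at 20 N.

>>> arm_command:
  motion:
    - [0, 0, 0, 0, 0, 0, 3.6]
    - [0, 0, 0, 0, 0, 0, 3.0]
    - [0, 0, 0, 0, 0, 0, 2.5]
    - [0, 0, 0, 0, 0, 0, 2.5]
    - [0, 0, 0, 0, 0, 0, 2.5]
  force: 20

```text
clock: 11.15
eef_pos: [0.3886, -0.1242, 0.0306]
orientation: [0.0, 0.798, -0.602, -0.0]
wrist_force: [-3.4, -1.4, 2.6]
width: 0.0287
```

>>> arm_command:
  motion:
    - [-0.06, 0.2, 0, 0, 0, 0, 2.5]
    - [-0.06, 0.2, 0, 0, 0, 0, 2.5]
    - [-0.06, 0.22, 0, 0, 0, 0, 2.5]
    - [0, 0, 0, 0, 0, 0, 2.5]

```text
clock: 11.65
eef_pos: [0.3867, -0.1177, 0.0306]
orientation: [0.0, 0.798, -0.602, -0.0]
wrist_force: [-5.0, -0.5, 2.7]
width: 0.0286
```

Run:
```python
from h import *
snap('wrist','w8'); o=get_obs(); print(cl(o['eef_pos']),o['clock'],o['wrist_force'],o['width'])
a=load('w8')['p'][60:280,140:380]
cv2.imwrite('pics/w8c.png',cv2.cvtColor(cv2.resize(a,None,fx=2.7,fy=2.7,interpolation=cv2.INTER_CUBIC),cv2.COLOR_RGB2BGR))
```

```text
[[-105.84249413    1.07614357   30.56193973]] 11.7 [-4.84704654 -0.64993256  3.95580193] 0.02849456860703518
```

View pics/w8c.png

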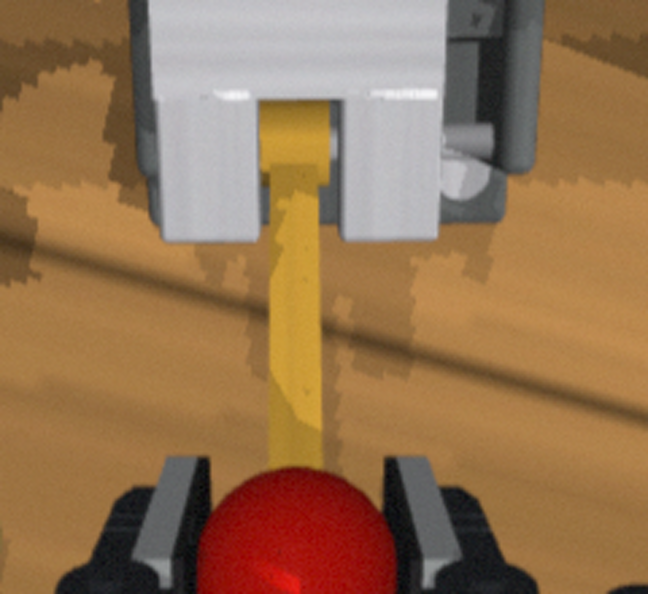

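The shank is nearly in line with the slot: slot centre at crop column 300, shank at 296, so about 0.7 mm too far +y. I correct that and swing up to about 0.5 rad.

>>> arm_command:
  motion:
    - [0.02, -0.07, 0, 0, 0, 0, 2.5]
    - [0.35, 0.1, 0.51, 0, 0, 0, 2.5]
    - [0.46, 0.13, 0.54, 0, 0, 0, 2.5]
    - [0, 0, 0, 0, 0, 0, 2.5]

```text
clock: 12.2
eef_pos: [0.3962, -0.1165, 0.0415]
orientation: [-0.0, 0.798, -0.602, 0.001]
wrist_force: [-0.4, -0.7, 0.2]
width: 0.028
```

>>> arm_command:
  motion:
    - [0.5, 0.14, 0.49, 0, 0, 0, 2.5]
    - [0.55, 0.155, 0.43, 0, 0, 0, 2.5]
    - [0.6, 0.17, 0.38, 0, 0, 0, 2.5]
    - [0, 0, 0, 0, 0, 0, 2.5]

```text
clock: 12.7
eef_pos: [0.4125, -0.1117, 0.0544]
orientation: [-0.0, 0.798, -0.602, 0.001]
wrist_force: [-0.6, -0.6, -0.1]
width: 0.0285
```

Run:
```python
from h import *
snap('wrist','w9');snap('side','d9'); o=get_obs(); print(cl(o['eef_pos']),o['clock'],o['wrist_force'],o['width'])
a=load('w9')['p'][100:320,140:380]; b=load('d9')['p'][190:290,205:285]
s=np.hstack([cv2.resize(a,(480,440),interpolation=cv2.INTER_CUBIC),cv2.resize(b,(320,440),interpolation=cv2.INTER_CUBIC)])
cv2.imwrite('pics/w9c.png',cv2.cvtColor(s,cv2.COLOR_RGB2BGR))
```

```text
[[-79.85540172  -0.0896951   54.20144816]] 12.8 [-0.91552646 -0.83245709 -0.4891816 ] 0.028345325547885436
```

View pics/w9c.png

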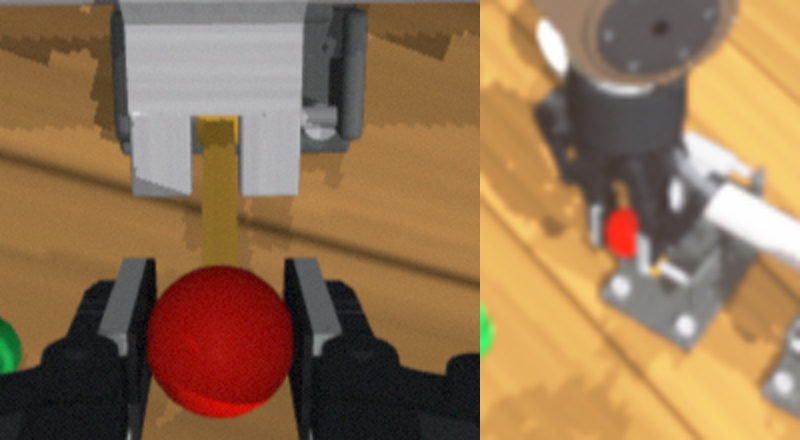

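The shank is in line within about 0.6 mm. I nudge it +0.4 mm and go on gently through 0.42 rad.

>>> arm_command:
  motion:
    - [-0.01, 0.04, 0, 0, 0, 0, 2.5]
    - [0.18, 0.05, 0.1, 0, 0, 0, 2.5]
    - [0.18, 0.05, 0.09, 0, 0, 0, 2.5]

```text
clock: 13.18
eef_pos: [0.4152, -0.1103, 0.0559]
orientation: [0.0, 0.798, -0.602, -0.0]
wrist_force: [-1.3, -0.2, -1.5]
width: 0.0287
```

>>> arm_command:
  motion:
    - [0.19, 0.055, 0.09, 0, 0, 0, 2.5]
    - [0.19, 0.055, 0.09, 0, 0, 0, 2.5]

```text
clock: 13.42
eef_pos: [0.4192, -0.1091, 0.0578]
orientation: [0.0, 0.798, -0.602, -0.0]
wrist_force: [-0.2, 0.0, -2.9]
width: 0.0283
```

>>> arm_command:
  motion:
    - [0.2, 0.055, 0.07, 0, 0, 0, 2.5]
    - [0.2, 0.055, 0.07, 0, 0, 0, 2.5]

```text
clock: 13.68
eef_pos: [0.4232, -0.108, 0.0593]
orientation: [0.0, 0.798, -0.602, -0.0]
wrist_force: [-2.0, 0.3, -0.6]
width: 0.0286
```

Nothing is stopping it past 0.35 rad, so the shank is entering the slot.

>>> arm_command:
  motion:
    - [0.2, 0.055, 0.06, 0, 0, 0, 2.5]
    - [0.2, 0.055, 0.06, 0, 0, 0, 2.5]

```text
clock: 13.92
eef_pos: [0.4273, -0.107, 0.0604]
orientation: [0.0, 0.798, -0.602, 0.0]
wrist_force: [-2.5, 0.4, -1.8]
width: 0.0282
```

>>> arm_command:
  motion:
    - [0.2, 0.055, 0.05, 0, 0, 0, 2.5]
    - [0.2, 0.055, 0.05, 0, 0, 0, 2.5]

```text
clock: 14.18
eef_pos: [0.4312, -0.1059, 0.0614]
orientation: [0.0, 0.798, -0.602, 0.0]
wrist_force: [-1.5, -0.4, -2.7]
width: 0.0284
```

>>> arm_command:
  motion:
    - [0.2, 0.055, 0.035, 0, 0, 0, 2.5]
    - [0.2, 0.055, 0.035, 0, 0, 0, 2.5]

```text
clock: 14.42
eef_pos: [0.4352, -0.1048, 0.0621]
orientation: [0.0, 0.798, -0.602, 0.0]
wrist_force: [-3.0, 0.2, -1.4]
width: 0.0284
```

>>> arm_command:
  motion:
    - [0.15, 0.04, 0.02, 0, 0, 0, 2.5]
    - [0.15, 0.04, 0.02, 0, 0, 0, 2.5]

```text
clock: 14.68
eef_pos: [0.4382, -0.104, 0.0625]
orientation: [0.0, 0.798, -0.602, 0.0]
wrist_force: [-3.2, 0.0, -1.5]
width: 0.0284
```

Run:
```python
from h import *
snap('wrist','w10');snap('scene','s10'); o=get_obs(); print(cl(o['eef_pos']),o['clock'],o['wrist_force'],o['width'])
a=load('w10')['p'][100:320,140:380]; b=load('s10')['p'][140:240,165:245]
s=np.hstack([cv2.resize(a,(480,440),interpolation=cv2.INTER_CUBIC),cv2.resize(b,(320,440),interpolation=cv2.INTER_CUBIC)])
cv2.imwrite('pics/w10c.png',cv2.cvtColor(s,cv2.COLOR_RGB2BGR))
```

```text
[[-52.5011424    0.24622948  62.49675068]] 14.775 [-1.29792209  0.70190691 -0.73790437] 0.028144419315045393
```

View pics/w10c.png

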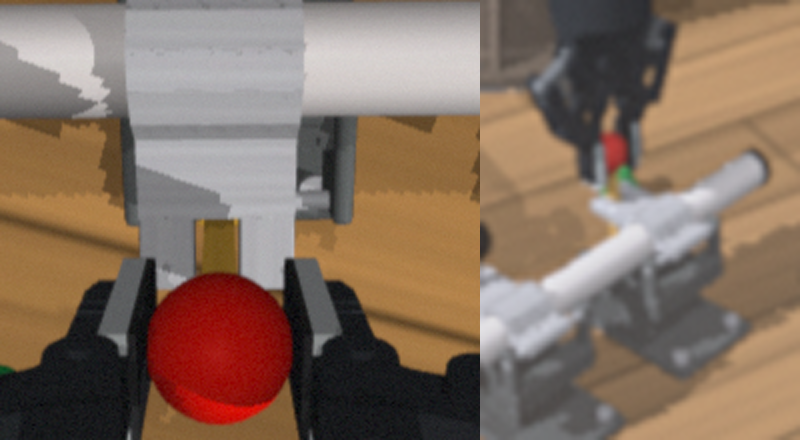

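The shank is in the slot, so I swing it on to the stop.

>>> arm_command:
  motion:
    - [0.15, 0.04, 0.01, 0, 0, 0, 2.5]
    - [0.15, 0.04, 0.01, 0, 0, 0, 2.5]

```text
clock: 15.02
eef_pos: [0.4412, -0.1032, 0.0627]
orientation: [0.0, 0.798, -0.602, 0.0]
wrist_force: [-2.3, -0.1, -0.7]
width: 0.0287
```

>>> arm_command:
  motion:
    - [0.15, 0.04, 0, 0, 0, 0, 2.5]
    - [0.1, 0.03, 0, 0, 0, 0, 2.5]

```text
clock: 15.28
eef_pos: [0.4438, -0.1025, 0.0628]
orientation: [-0.0, 0.798, -0.602, 0.0]
wrist_force: [-2.6, -0.3, 1.4]
width: 0.0284
```

>>> arm_command:
  motion:
    - [0.1, 0.03, 0, 0, 0, 0, 2.5]
    - [0.05, 0.01, 0, 0, 0, 0, 2.5]

```text
clock: 15.52
eef_pos: [0.4452, -0.1022, 0.0628]
orientation: [0.0, 0.798, -0.602, 0.0]
wrist_force: [-1.9, -0.6, 2.2]
width: 0.0287
```

>>> arm_command:
  motion:
    - [0.1, 0.03, 0, 0, 0, 0, 2.5]
    - [0.05, 0.01, 0, 0, 0, 0, 2.5]

```text
clock: 15.78
eef_pos: [0.4467, -0.1017, 0.0627]
orientation: [0.0, 0.798, -0.602, 0.0]
wrist_force: [-2.3, 0.7, 2.2]
width: 0.0285
```

>>> arm_command:
  motion:
    - [0.07, 0.02, 0, 0, 0, 0, 2.5]
    - [0.05, 0.01, 0, 0, 0, 0, 2.5]

```text
clock: 16.02
eef_pos: [0.4474, -0.1014, 0.0626]
orientation: [0.0, 0.798, -0.602, -0.0]
wrist_force: [-5.8, -1.3, 3.3]
width: 0.0286
```

The bolt has met its stop at about 6 N. I ease off slightly, let go and lift away.

>>> arm_command:
  motion:
    - [-0.05, -0.01, 0, 0, 0, 0, 2.8]
    - [0, 0, 0, 0, 0, 0, 3.6]
    - [0, 0, 0, 0, 0, 0, 4.5]
    - [0, 0, 0, 0, 0, 0, 5.5]
    - [0, 0, 0, 0, 0, 0, 5.5]

```text
clock: 16.65
eef_pos: [0.4475, -0.1015, 0.0627]
orientation: [-0.0, 0.798, -0.602, 0.0]
wrist_force: [0.1, -0.2, 0.5]
width: 0.0548
```

>>> arm_command:
  motion:
    - [0, 0, 2, 0, 0, 0, 5.5]
    - [0, 0, 4, 0, 0, 0, 5.5]
    - [0, 0, 4, 0, 0, 0, 5.5]
    - [-3, -0.8, 2, 0, 0, 0, 5.5]
    - [0, 0, 0, 0, 0, 0, 5.5]
    - [0, 0, 0, 0, 0, 0, 5.5]

```text
clock: 17.4
eef_pos: [0.4176, -0.1096, 0.1825]
orientation: [-0.0, 0.798, -0.603, 0.0]
wrist_force: [0.3, 0.4, 0.2]
width: 0.0551
```

Run:
```python
from h import *
snap('wrist','w11');snap('scene','s11');snap('side','d11'); o=get_obs(); print(cl(o['eef_pos']),o['clock'],o['wrist_force'],o['width'])
a=load('w11')['p'][0:240,140:380]; b=load('s11')['p'][150:250,145:265]; c=load('d11')['p'][190:290,205:325]
s=np.hstack([cv2.resize(a,(400,400),interpolation=cv2.INTER_CUBIC),np.vstack([cv2.resize(b,(400,300),interpolation=cv2.INTER_CUBIC),cv2.resize(c,(400,300),interpolation=cv2.INTER_CUBIC)])[:400]]) if 0 else None
A=cv2.resize(a,(400,600),interpolation=cv2.INTER_CUBIC);B=np.vstack([cv2.resize(b,(400,300),interpolation=cv2.INTER_CUBIC),cv2.resize(c,(400,300),interpolation=cv2.INTER_CUBIC)])
cv2.imwrite('pics/w11c.png',cv2.cvtColor(np.hstack([A,B]),cv2.COLOR_RGB2BGR))
z=load('w11');P=cloud(z);k=z['p'].astype(int);r=(k[...,0]>130)&(k[...,1]<70)&(k[...,2]<70);C=cl(P.reshape(-1,3));m=r.reshape(-1)&(C[:,0]>-80)&(C[:,0]<0)&(abs(C[:,1])<40)
print('ball top',C[m,2].max(),C[m].mean(0))
m=(C[:,2]>75)&(C[:,2]<96)&(C[:,0]>-54)&(C[:,0]<-27)&(C[:,1]<20)&(C[:,1]>-14); print('lug z',np.median(C[m,2]),m.sum())
```

```text
[[-73.87953034   0.69733031 182.02360232]] 17.55 [ 0.76256346 -0.52044276  0.53517906] 0.05522763937224029
ball top 132.7142622801378 [-44.97925916   0.68955395 127.5706465 ]
lug z 83.34731507983435 664
```

View pics/w11c.png

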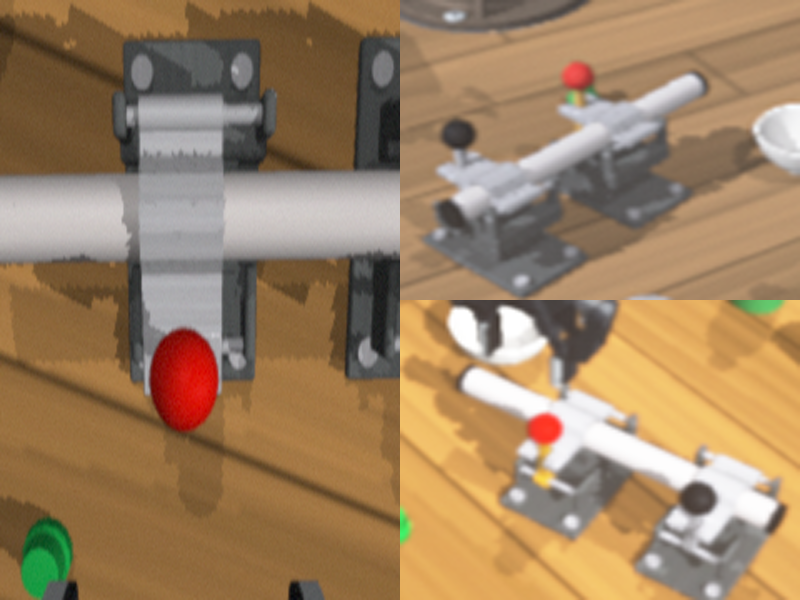

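The ball stands upright at clamp x −45 mm with its top at 133 mm, the lug top is at about 83 mm (shut is 84), and the fingers are clear.

```bash
python3 -c "
from cell import *
print(sign_off()); print(get_obs()['clock'])"
```

```text
the job is handed in; nothing more can be done
None
the job is handed in; nothing more can be done
```

The open clamp is shut on the rail and the red-headed bolt stands upright in the fork's slot with its head over the fork. I let go, backed the gripper clear and handed the job in at about 17.6 s.

- **Hinged half:** I pushed the lug over with closed fingers and pressed it onto its stop. The vertical push reached about 18 N (about 19 N in all), and the force rose steeply over the last millimetre or so.
- **Bolt:** I gripped the ball at 20 N, slid the bolt about 6 mm along its pin to line up with the slot, and swung it up. Forces stayed within about 3–4 N through the slot, with about 6–7 N at its stop.
- **Last checks:** By the wrist camera the lug top is at about 83 mm (84 mm when shut). The ball's top is at 132.7 mm (132 mm expected) and its centre is at clamp x −45 mm. The wrist force was below about 1 N after letting go. I touched nothing else on the shelf, and the spray cap, rail and second clamp look unmoved in the last pictures. I did not measure the loose things again.
- **Disagreement:** The visible fingertips were about 35–38 mm above the reported TCP. I found this in the pictures, a first probe that touched nothing where contact was expected agreed, and I allowed for it from then on.

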